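# Lock the inspection clamp with its key

## Task

Lock the specimen in the clamping fixture: take the orange-handled square key from the key stand, push it fully home in the fixture's brass lock barrel, and turn it clockwise (seen from above) until the barrel clicks past its detent and stays at the green locked mark. Leave the key standing in the barrel and let go of it. Leave all the other things on the bench where they are.

Things in the scene. Friction and masses are not known exactly. Their poses are not given: they have to be found in the camera images.
- key: Loose orange-handled key, upright in an outer pocket of the stand. Origin: centre of the shank's foot, z up. Shank: steel, 14 mm square (sides along x and y), z = 0 to 32 mm, lowest 4 mm narrowed to 11.5 mm. Collar 28 mm across, z = 32 to 38 mm. Orange handle: flat bar 14 mm thick along x, 50 mm long along y, z = 38 to 78 mm. About 120 g.
- lock_mouth (a point): Centre of the square mouth in the brass barrel's top face, z up, turning with the barrel; socket sides along x and y. Socket 16.5 mm square, 2 mm chamfer, 36 mm deep; the key fits in any of four ways with 0.2 rad of play and is home when its collar rests on the barrel (key origin 32 mm below the mouth). Barrel 50 mm across, top 12 mm above the grey housing, 118 mm above the bench.
- lock (a joint): Angle of the brass lock barrel, rad, growing clockwise seen from above: 0 unlocked (its red pointer at the white dot on the housing), 1.0 locked (pointer at the green dot; end stop). A spring detent drives it back to 0 below about 0.5 and snaps it on to 1.0 beyond; it needs about 0.12 N m.
- fixture: Clamping fixture fixed on a granite plate (500 x 750 mm, top 60 mm above the bench). Black base 200 x 90 x 18 mm, origin under its centre, long side along x. Barrel axis at x = -55 mm, y = 0, in a grey housing 85 x 86 mm, 46 mm high. A jaw, a steel V-block and an end stop, up to 54 mm high, stand at x = -12 to 80 mm.
- stand: Grey key stand fixed on the granite plate, 50 x 160 x 45 mm (x, y, z), origin under its centre. Pockets 18 mm square, 36 mm deep, at y = -50 and +50 mm hold the orange and the blue key in either order; a round one at y = 0 holds a pin gauge. A key rests by its collar on the stand's top, its origin 13 mm above the stand's underside.
- blue_key: Loose blue T-key, of no use here, upright in the other outer pocket: round shank 10 mm, collar as on the orange key, blue crossbar 16 mm thick and 56 mm long along its y, top 74 mm above its origin. Origin: foot of the shank.
- pin_gauge: Loose steel pin, 10 mm across, 50 mm tall, standing in the stand's middle pocket, 14 mm proud. Origin: centre of its foot.
- puck: Loose dark steel disc, 70 mm across, 18 mm high, far on the granite plate. Origin under its centre.
- objective: Loose black lens objective, 40 mm across, 50 mm high, far on the plate. Origin under its centre.
- gauge_block: Loose white ceramic block 35 x 12 x 30 mm, far on the plate. Origin under its centre.
- ring_gauge: Loose steel cylinder, 44 mm across, 30 mm high, far on the plate. Origin under its centre.
- cleaner: Loose bottle, 60 mm across, 160 mm high, on the bench left of the plate. Origin under its centre.
- caliper: Loose caliper lying on the bench right of the plate, 210 mm long along its x. Origin under its centre.

How it is judged:
By the outcome, as a careful person would: the job done as asked, in the order asked, and still so for the second after the job is handed in, with the robot touching nothing.
It also fails if it takes over 51 s, if anything falls off the work surface, if the arm or the gripper's body presses on something with over 40 N, if the wrist force passes 120 N, or if a joint passes its speed limit or range.

## Robot

A 6-joint arm with a two-finger parallel gripper is mounted at the origin on the work surface. World frame = base frame: x ahead of the robot, y to its left, z up, the work surface at z = 0. Lengths are in m, angles in rad, forces in N, time in s.
With the tool pointing down it reaches from about 0.3 to 1 m from the base axis. Payload 5.1 kg.
Tool frame: the origin (TCP) lies midway between the tips of the shut fingers; the grasp point (between the pads) lies 19 mm behind it; x points along the fingers, y is the direction in which the jaws open and shut, and the axes are right-handed (so a half turn about x gives the same grasp; the last joint's range is limited). The gripper opens to 95 mm and grips with 3 to 60 N. Pads are 20 mm wide; open, the fingers measure 119 mm over their backs; the gripper's body (75 mm by 180 mm) begins 59 mm behind the grasp point.
Start: joints at [1.263, 0.124, 1.65, -0, 1.367, -0.083], TCP at [0.145, 0.634, 0.215] pointing down, gripper open.
Joint ranges: [-2.61, 2.61], [-1.02, 2.33], [0.03, 2.71], [-1.35, 4.49], [0.32, 2.68], [-2.91, 2.91]. Speed limits (rad/s): [2.57, 2.57, 3.14, 3.14, 3.14, 3.14].

## Interface

Orientations are given as a rotation vector (axis times angle).
In Python, from plant import telemetry, read_camera, ticket gives the robot as it stands. The module is installed in compiled form; this text tells all that it offers.
- The arm moves only by the tool arm_command, never from a script. Its argument "deltas" is a list of rows, each a list of 3 entries, a list of its own where there are three numbers: the opening, from -1 (shut) to 1 (fully open), so that 0 is half open, then the shift along the tool's x, y, z in mm, then the turn about the tool's x in degrees. A call has 1 to 12 rows; each row shifts and turns the commanded pose from where the row before left it, along the tool's axes as they then stand; what a row does not reach is not made up. A row lasts 1/12 s, in which the tool goes at most 41.7 mm and 7.16 degrees, less where a joint would pass 70% of its speed; a pose out of reach is approached as far as the arm can. A call with a gripper value outside its range is refused whole. The fingers move at their own pace and stop on an object; the grip force is fixed at half the most. Time passes only in rows, so rows that do not move let the fingers close. It gives the time, the measured TCP pose, the force and the opening at its end, in the units of the state.
- telemetry.observe(): the state, without advancing time (a new reading comes with each control period).
- read_camera(name): name is "side" or "top" or "wrist"; returns a dict with "frame" (420x560x3 uint8, red, green, blue), "fx", "fy", "cx", "cy" (pixels), "distortion" ([k1, k2, p1, p2, k3] as OpenCV has them; the pictures are not rectified), "world_to_cam" (4x4, takes a point from world to camera coordinates). Camera axes: x right, y up, looking along -z (the intrinsics and any distortion apply to the point x, -y, -z); pixel columns grow to the right and rows downward; lengths in m; the calibration is good to about 2 mm. A picture is of the moment at which its call begins. There is no depth.
- ticket.close_job(): hands the job in, once; it reports no verdict.
The state is a dict: "t": time; "qpos": joint angles; "joint_vel": joint speeds; "joint_torque": joint torques, N m; "eef_pos": TCP position; "ee_rot": TCP orientation; "ft_force": force on the tool from outside, world axes, zero at the start; "ft_torque": the same for the moment, N m; "grip_width": finger opening in m.
Only numpy, scipy, OpenCV 4.12 (cv2) and the standard library are available. Lean on these libraries where they do the work, as an engineer would, in place of code of your own. Each camera call takes 0.05 s, during which the arm holds its last target. There are 200 camera calls.

## Working session

There is one attempt and no reset: what is moved stays moved. The work goes in short steps, Python scripts to look and compute and a tool call to move; the robot and the scene stay as the last step left them, time stands still between calls to the robot, and variables do not carry over. Pictures are saved under pics/ and viewed, about 8 in all and at most 12, crops included, and the job is handed in when it is done.

Besides the shell and the picture viewer there is one more tool, called as name([rows], argument=value, ...), one row to a line, values as JSON. arm_command: Moves the arm, as the interface text tells. Its arguments: {"type":"object","properties":{"deltas":{"type":"array"}},"required":["deltas"]}

```bash
mkdir -p pics; cat > h.py <<'E'
import numpy as np, cv2, json
from plant import telemetry, read_camera, ticket
from scipy.spatial.transform import Rotation as R
def snap(name, fn):
    c=read_camera(name); cv2.imwrite(f'pics/{fn}.png',c['frame'][:,:,::-1])
    np.savez(f'pics/{fn}.npz',**{k:np.array(v) for k,v in c.items()}); return c
def load(fn): return dict(np.load(f'pics/{fn}.npz'))
def K(c): return np.array([[c['fx'],0,c['cx']],[0,c['fy'],c['cy']],[0,0,1.]])
def ray(c,uv):
    p=cv2.undistortPoints(np.array([[uv]],float),K(c),np.array(c['distortion'],float))[0,0]
    d=np.array([p[0],-p[1],-1.]); W=np.array(c['world_to_cam'])
    return -W[:3,:3].T@W[:3,3], W[:3,:3].T@d
def atz(c,uv,z):
    o,d=ray(c,uv); return o+d*(z-o[2])/d[2]
def proj(c,P):
    W=np.array(c['world_to_cam']); q=W[:3,:3]@np.array(P)+W[:3,3]
    return cv2.projectPoints(np.array([[q[0],-q[1],-q[2]]]),np.zeros(3),np.zeros(3),K(c),np.array(c['distortion'],float))[0][0,0]
def crop(fn,x0,y0,x1,y1,s,out):
    i=cv2.imread(f'pics/{fn}.png')[y0:y1,x0:x1]; cv2.imwrite(f'pics/{out}.png',cv2.resize(i,None,fx=s,fy=s,interpolation=cv2.INTER_CUBIC))
E
python3 - <<'E'
from h import *
for n in('top','side'):
    c=snap(n,n+'0'); W=c['world_to_cam']; print(n,c['fx'],c['distortion'],(-W[:3,:3].T@W[:3,3]).round(3),W[:3,:3].round(2).tolist())
s=telemetry.observe(); print({k:np.round(v,3).tolist() for k,v in s.items()}); print(R.from_rotvec(s['ee_rot']).as_matrix().round(3))
a=cv2.imread('pics/top0.png');b=cv2.imread('pics/side0.png');cv2.imwrite('pics/both.png',cv2.resize(np.vstack([a,b]),None,fx=.7,fy=.7))
E
```

```text
top 407.45844824242715 [-0.01220391  0.          0.          0.          0.        ] [0.366 0.005 1.184] [[-0.04, -1.0, 0.0], [0.98, -0.04, 0.21], [-0.21, 0.01, 0.98]]
side 448.5443269965769 [-0.05530062  0.          0.          0.          0.        ] [ 0.479 -0.957  0.829] [[1.0, -0.09, 0.01], [0.05, 0.6, 0.8], [-0.08, -0.79, 0.6]]
{'t': 0.1, 'qpos': [1.263, 0.124, 1.651, 0.0, 1.368, -0.083], 'joint_vel': [-0.0, -0.001, -0.004, 0.001, 0.002, 0.001], 'joint_torque': [0.0, -41.889, -36.109, 0.078, 0.046, -0.0], 'eef_pos': [0.145, 0.633, 0.214], 'ee_rot': [0.175, 1.564, -0.178], 'ft_force': [0.645, -0.343, -0.005], 'ft_torque': [-0.022, -0.034, 0.015], 'grip_width': 0.095}
[[-0.001  0.223  0.975]
 [-0.002  0.975 -0.223]
 [-1.    -0.002 -0.   ]]
```

View pics/top0.png

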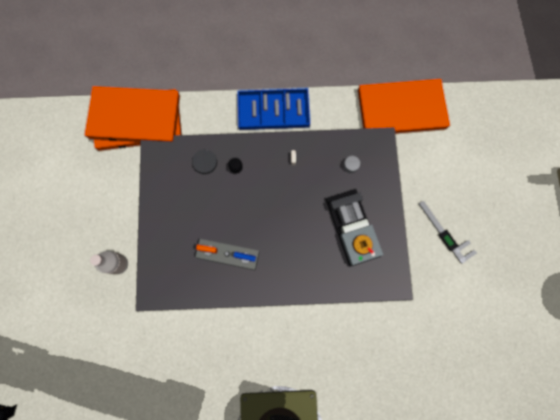

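View pics/side0.png

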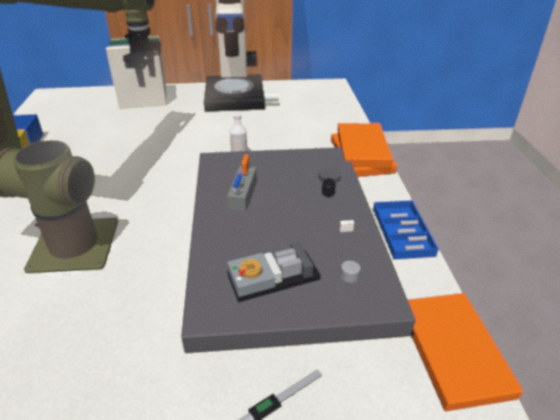

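The top view shows the orange key at about (206,249), the pin at (228,254), the blue key at (243,257) and the barrel at (363,244). The side view agrees with that order. I'll enlarge both areas next.

```bash
python3 - <<'E'
from h import *
a=cv2.imread('pics/top0.png')
f=lambda i:cv2.resize(i,None,fx=8,fy=8,interpolation=cv2.INTER_CUBIC)
l=f(a[225:280,190:265]); r=f(a[185:270,320:390])[:, :]
cv2.imwrite('pics/c1.png',l); cv2.imwrite('pics/c2.png',cv2.resize(r,None,fx=.85,fy=.85))
c=load('top0')
for n,uv,z in(('key handle',(206,249),.151),('barrel',(363,244),.178),('blue',(243,257),.147)): print(n,atz(c,uv,z).round(3))
E
```

```text
key handle [0.48  0.166 0.151]
barrel [ 0.474 -0.226  0.178]
blue [0.456 0.074 0.147]
```

View pics/c1.png

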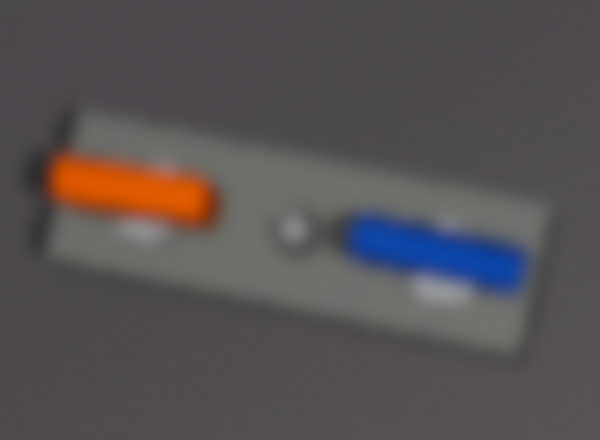

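View pics/c2.png

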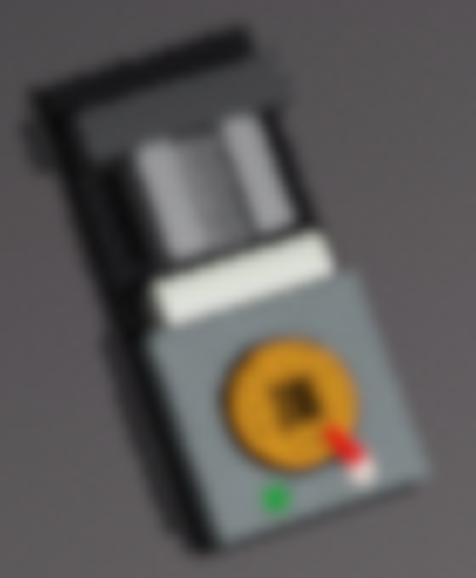

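The handle ends are at crop pixels (52,178) and (212,200). The socket centre is at crop (297,402), and the red pointer is at the white dot, so it is unlocked. Next I'll convert these to poses.

```bash
python3 - <<'E'
from h import *
c=load('top0')
k=lambda p,z:atz(c,(p[0]/8+190-.5+.06,p[1]/8+225-.44),z)
b=lambda p,z:atz(c,(p[0]/6.8+320-.44,p[1]/6.8+185-.44),z)
ang=lambda d:np.degrees(np.arctan2(d[1],d[0])).round(1)
e1,e2=k((50,175),.151),k((213,198),.151); print('key',(e1+e2)/2,'len',np.linalg.norm(e1-e2),'dir',ang(e1-e2))
q=[k(p,.105) for p in((80,108),(550,203),(520,355),(47,260))]; print('stand',np.mean(q,0),'L',np.linalg.norm(q[0]-q[1]),'dir',ang(q[0]-q[1]),ang(q[3]-q[2]))
p1,p2=k((143,232),.111),k((445,290),.111)
m=b((297,402),.118); print('mouth',m, 'circle',b((292,402),.118),'diam',np.linalg.norm(b((226,402),.118)-b((358,402),.118)))
print('base x dir', ang(b((150,340),.106)-b((215,545),.106)), ang(b((357,270),.106)-b((430,470),.106)),'front',ang(b((215,545),.106)-b((430,470),.106)))
g=[b(p,.106) for p in((150,340),(215,545),(430,470),(357,270))]; print('housing ctr',np.mean(g,0))
for n,p in(('white',(365,468)),('green',(277,499)),('ptr',(345,448))): print(n,ang(b(p,.106)-m))
w=snap('wrist','w0');W=w['world_to_cam'];o=-W[:3,:3].T@W[:3,3];s=telemetry.observe();T=R.from_rotvec(s['ee_rot']).as_matrix()
print('wrist cam in tool',T.T@(o-s['eef_pos']),'axis in tool',T.T@(-W[2,:3]), w['fx'])
E
```

```text
key [0.48256914 0.16651291 0.151     ] len 0.05239147727807598 dir 79.9
stand [0.47097251 0.11864702 0.105     ] L 0.159679657017398 dir 76.4 76.6
mouth [ 0.48170606 -0.24071214  0.118     ] circle [ 0.48178    -0.23877829  0.118     ] diam 0.051090002573052296
base x dir 13.5 15.1 front 106.6
housing ctr [ 0.48181367 -0.23988181  0.106     ]
white -133.1
green 167.2
ptr -130.9
wrist cam in tool [-1.69371263e-01  1.29596933e-05 -7.72413772e-02] axis in tool [ 9.61982315e-01 -9.60123233e-05  2.73111728e-01] 309.42720828602046
```

arm_command([
  [1, [0, -24, 27], 0],
  [1, [0, -24, 27], 0],
  [1, [0, -24, 27], 0],
  [1, [0, -24, 27], 0],
  [1, [0, -24, 27], 0],
  [1, [0, -24, 27], 0],
  [1, [0, -24, 27], 0],
  [1, [0, -24, 27], 0],
  [1, [0, -24, 27], 0],
  [1, [0, -24, 27], 0],
  [1, [0, -24, 27], 0],
  [1, [0, -24, 27], 0],
])

```text
t: 1.15
eef_pos: [0.3971, 0.279, 0.2145]
ee_rot: [0.176, 1.564, -0.176]
ft_force: [0.0, 0.7, -0.2]
grip_width: 0.095
```

arm_command([
  [1, [0, -24, 27], 0],
  [1, [0, -24, 27], 0],
  [1, [0, -24, 27], 0],
  [1, [0, -20, 28], 0],
  [1, [0, 0, 0], 7],
  [1, [0, 0, 0], 7],
  [1, [0, 0, 0], 7],
  [1, [0, 0, 0], 7],
  [1, [0, 0, 0], 7],
  [1, [0, 0, 0], 7],
  [1, [0, 0, 0], 7],
  [1, [0, 0, 0], 7],
])

```text
t: 2.15
eef_pos: [0.482, 0.1666, 0.2143]
ee_rot: [0.938, 1.36, -0.939]
ft_force: [-0.9, 0.1, -0.2]
grip_width: 0.0951
```

arm_command([
  [1, [0, 0, 0], 7],
  [1, [0, 0, 0], 7],
  [1, [0, 0, 0], 7],
  [1, [0, 0, 0], 7],
  [1, [0, 0, 0], 3],
  [1, [0, 0, 0], 0],
  [1, [0, 0, 0], 0],
])

```text
t: 2.73
eef_pos: [0.4821, 0.1666, 0.2144]
ee_rot: [1.334, 1.124, -1.334]
ft_force: [0.5, 0.3, -0.4]
grip_width: 0.0951
```

```bash
python3 - <<'E'
from h import *
c=snap('wrist','w1'); s=telemetry.observe(); T=R.from_rotvec(s['ee_rot']).as_matrix()
print(s['t'],s['eef_pos'],np.degrees(np.arctan2(T[1,1],T[0,1])),s['qpos'].round(2) if hasattr(s['qpos'],'round') else s['qpos'])
for P in((.4826,.1665,.151),(.4827,.1672,.105)): print(proj(c,P))
E
```

```text
2.7833 [0.48216924 0.16663736 0.21443323] -9.796687015927303 [ 0.23 -0.19  1.96  0.    1.38  0.4 ]
[283.3257544  218.94992851]
[283.16101878 202.76370041]
```

View pics/w1.png

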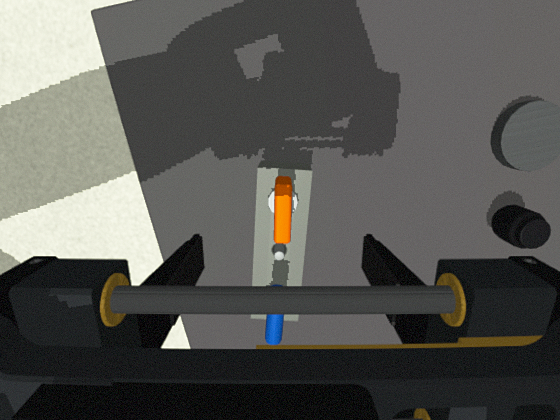

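```bash
python3 - <<'E'
from h import *
c=load('w1'); a=np.radians(79.9); u=np.array([np.cos(a),np.sin(a),0]); v=np.array([u[1],-u[0],0])
for z in(.151,.111):
  for s in(1,-1):
    print(z,s,[proj(c,np.array([.4826,.1665,z])+s*.025*u+t*.007*v).round(1).tolist() for t in(-1,1)])
crop('w1',230,150,330,270,6,'w1c')
i=cv2.imread('pics/w1c.png')
E
```

```text
0.151 1 [[274.5, 188.0], [292.6, 188.2]]
0.151 -1 [[274.5, 248.1], [291.7, 248.2]]
0.111 1 [[275.6, 178.3], [291.2, 178.4]]
0.111 -1 [[275.6, 230.8], [290.5, 230.9]]
```

View pics/w1c.png

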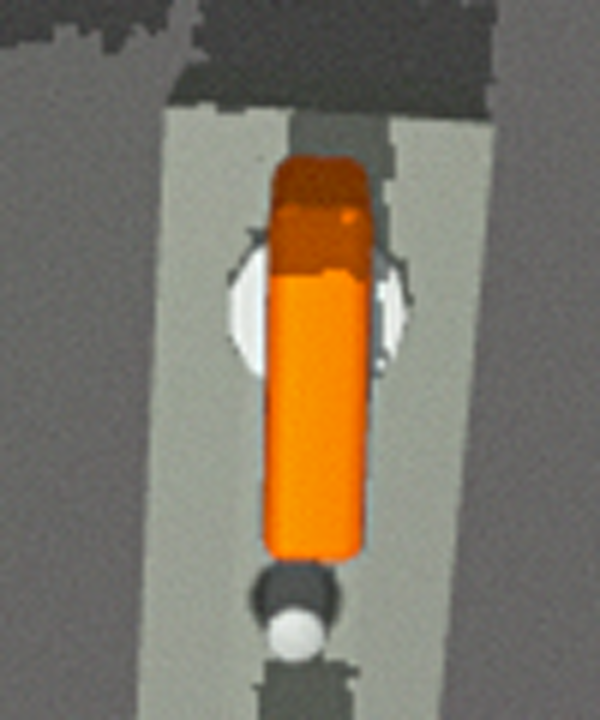

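The crop shows the handle's top face from (274,184) to (291,243). It is well centred across the jaws and about 3 mm further out along the bar, with the direction near 79°. I'll descend and grasp.

arm_command([
  [1, [16, 0, 1], 1],
  [1, [16, 0, 1], 0],
  [1, [16, 0, 0], 0],
  [1, [16, 0, 0], 0],
  [1, [16, 0, 0], 0],
  [1, [16, 0, 0], 0],
  [1, [0, 0, 0], 0],
  [-1, [0, 0, 0], 0],
  [-1, [0, 0, 0], 0],
  [-1, [0, 0, 0], 0],
  [-1, [0, 0, 0], 0],
  [-1, [0, 0, 0], 0],
])

```text
t: 3.78
eef_pos: [0.4826, 0.1649, 0.1198]
ee_rot: [1.349, 1.113, -1.346]
ft_force: [-0.4, -0.0, 0.6]
grip_width: 0.0671
```

arm_command([
  [-1, [0, 0, 0], 0],
  [-1, [0, 0, 0], 0],
  [-1, [0, 0, 0], 0],
  [-1, [0, 0, 0], 0],
  [-1, [0, 0, 0], 0],
  [-1, [0, 0, 0], 0],
])

```text
t: 4.28
eef_pos: [0.4819, 0.1647, 0.1186]
ee_rot: [1.348, 1.113, -1.348]
ft_force: [0.4, 0.3, 0.9]
grip_width: 0.027
```

arm_command([
  [-0.5, [0, 0, -2], 0],
  [-0.5, [0, 0, -2], 0],
  [-0.5, [0, 0, 0], 0],
  [-1, [0, 0, 0], 0],
  [-1, [0, 0, 0], 0],
  [-1, [0, 0, 0], 0],
  [-1, [0, 0, 0], 0],
  [-1, [0, 0, 0], 0],
  [-1, [0, 0, 0], 0],
])

```text
t: 5.03
eef_pos: [0.4826, 0.1687, 0.1186]
ee_rot: [1.348, 1.113, -1.348]
ft_force: [0.1, 0.7, 0.2]
grip_width: 0.0136
```

arm_command([
  [-1, [-12, 0, 0], 0],
  [-1, [-12, 0, 0], 0],
  [-1, [-12, 0, 0], 0],
  [-1, [-12, 0, 0], 0],
  [-1, [-12, 0, 0], 0],
  [-1, [-12, 0, 0], 0],
  [-1, [-12, 0, 0], 0],
  [-1, [-6, 0, 0], 0],
  [-1, [0, 0, 0], 0],
])

```text
t: 5.78
eef_pos: [0.4838, 0.1689, 0.2112]
ee_rot: [1.35, 1.112, -1.344]
ft_force: [1.0, -0.2, -1.0]
grip_width: 0.0141
```

arm_command([
  [-1, [0, 3, 15], 0],
  [-1, [0, 5, 27], -2],
  [-1, [0, 5, 27], 0],
  [-1, [0, 5, 27], 0],
  [-1, [0, 5, 27], 0],
  [-1, [0, 5, 27], 0],
  [-1, [0, 5, 27], 0],
  [-1, [0, 5, 27], 0],
  [-1, [0, 5, 27], 0],
  [-1, [0, 5, 27], 0],
  [-1, [0, 5, 27], 0],
  [-1, [0, 5, 27], 0],
])

```text
t: 6.78
eef_pos: [0.4897, -0.1498, 0.2078]
ee_rot: [1.322, 1.133, -1.323]
ft_force: [-0.2, 0.5, -0.9]
grip_width: 0.0138
```

arm_command([
  [-1, [0, 5, 27], 0],
  [-1, [0, 5, 27], 0],
  [-1, [0, 5, 27], 0],
  [-1, [0, 2, 15], 0],
  [-1, [0, 0, 0], -6],
  [-1, [0, 0, 0], -6],
  [-1, [0, 0, 0], -6],
  [-1, [0, 0, 0], -6],
  [-1, [0, 0, 0], 0],
  [-1, [0, 0, 0], 0],
])

```text
t: 7.62
eef_pos: [0.4922, -0.2456, 0.2081]
ee_rot: [1.015, 1.323, -1.015]
ft_force: [0.1, 0.1, -2.4]
grip_width: 0.0139
```

```bash
python3 - <<'E'
from h import *
c=snap('wrist','w2'); t=snap('top','t2'); snap('side','s2'); s=telemetry.observe(); T=R.from_rotvec(s['ee_rot']).as_matrix()
print(s['t'],s['eef_pos'],np.degrees(np.arctan2(T[1,1],T[0,1])),np.round(s['qpos'],2),s['grip_width'])
i=np.hstack([cv2.imread('pics/w2.png')[0:420,180:400], ]); cv2.imwrite('pics/w2c.png',cv2.resize(i[80:380],None,fx=2,fy=2))
a=cv2.imread('pics/s2.png'); cv2.imwrite('pics/s2c.png',cv2.resize(a[170:310,190:340],None,fx=5,fy=4.2,interpolation=cv2.INTER_CUBIC))
print(proj(c,(.4817,-.240,.118)),[proj(load('s2'),p).round(1).tolist() for p in((.4817,-.240,.118),(.4817,-.24,.166))])
E
```

```text
7.7667 [ 0.49230867 -0.24580521  0.20846304] 15.043410136628477 [-0.56 -0.09  1.88  0.    1.35 -0.82] 0.013488152111869097
[272.686292   200.54558781] [[250.3, 266.1], [249.5, 250.3]]
```

View pics/w2.png

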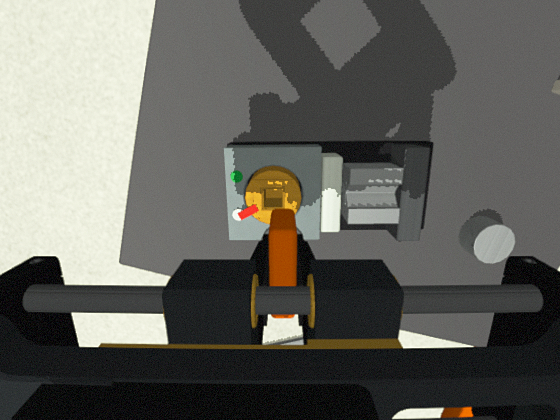

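The wrist view shows the barrel's socket near (273,197), with its sides aligned to the image and the handle. The key is held above and in front of it. I'll crop for an exact offset.

```bash
python3 - <<'E'
from h import *
crop('w2',220,135,330,245,6,'w2c2')
c=load('w1'); print('key by wrist (w1)',atz(c,(282.9,213.7),.151))
E
```

```text
key by wrist (w1) [0.48300406 0.17084921 0.151     ]
```

View pics/w2c2.png

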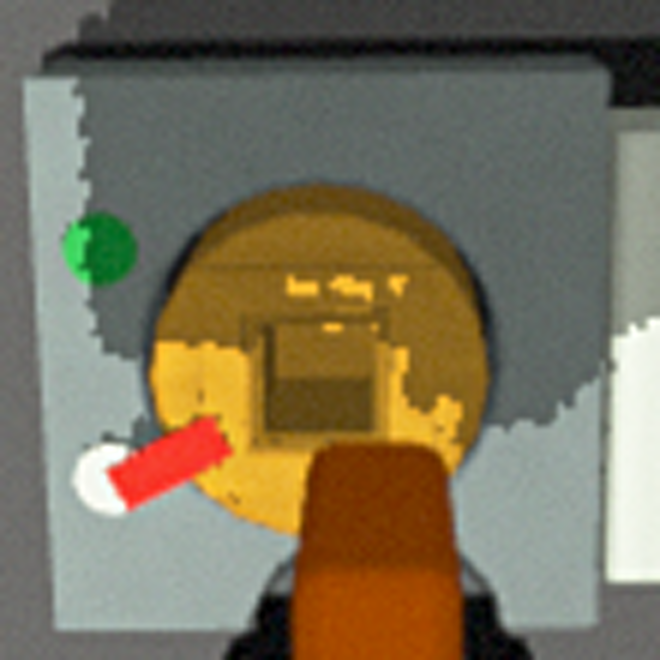

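```bash
python3 - <<'E'
from h import *
c=load('w2'); s=telemetry.observe(); T=R.from_rotvec(s['ee_rot']).as_matrix(); p=np.array(s['eef_pos']); print(p)
f=lambda u,v,z:(T.T@(atz(c,(u/6+219.6,v/6+134.6),z)-p)*1000).round(1)
kz=p[2]-.0456
print('mouth',f(316,382,.118),'chamfer w',f(385,382,.118)-f(246,382,.118),f(316,447,.118)-f(316,318,.118),'circle',f(321,373,.118))
print('handle end bottom',f(384,445,kz+.038),'top',f(378,565,kz+.078))
print('width bot',f(316,450,kz+.038),f(450,450,kz+.038),'top',f(293,570,kz+.078),f(463,570,kz+.078))
t=load('t2'); i=t['frame'].astype(int); m=(i[:,:,0]>120)&(i[:,:,1]<110)&(i[:,:,2]<60)
E
```

```text
[ 0.49230867 -0.24580521  0.20846304]
mouth [ 90.5  -9.1 -10.4] chamfer w [ 0.  20.1  0. ] [ 0.  -0.2 19.2] circle [ 90.5  -8.3 -11.7]
handle end bottom [  7.6   0.4 -25.2] top [-32.4  -0.2 -27.2]
width bot [  7.6  -6.3 -24.7] [  7.6   7.  -24.7] top [-32.4  -6.8 -26.8] [-32.4   6.5 -26.8]
```

The handle end agrees with a key offset of z ≈ -1.7 mm in the grasp. The mouth is at y -9, z -10.6 from the TCP, and the top camera agrees within 1.5 mm. I'll shift and start descending.

arm_command([
  [-1, [0, -4.5, -4.5], 0],
  [-1, [0, -4.5, -4.5], 0],
  [-1, [10, 0, 0], 0],
  [-1, [10, 0, 0], 0],
  [-1, [10, 0, 0], 0],
  [-1, [8, 0, 0], 0],
  [-1, [5, 0, 0], 0],
  [-1, [4, 0, 0], 0],
  [-1, [4, 0, 0], 0],
  [-1, [0, 0, 0], 0],
])

```text
t: 8.6
eef_pos: [0.481, -0.2396, 0.1567]
ee_rot: [1.013, 1.324, -1.013]
ft_force: [-0.4, 0.5, -1.5]
grip_width: 0.014
```

Foot is about 7 mm into the socket with no force. Continuing.

arm_command([
  [-1, [4, 0, 0], 0],
  [-1, [4, 0, 0], 0],
  [-1, [4, 0, 0], 0],
  [-1, [4, 0, 0], 0],
  [-1, [3, 0, 0], 0],
  [-1, [2, 0, 0], 0],
  [-1, [1, 0, 0], 0],
  [-1, [1, 0, 0], 0],
  [-1, [0, 0, 0], 0],
])

```text
t: 9.35
eef_pos: [0.4813, -0.2397, 0.1345]
ee_rot: [1.013, 1.323, -1.013]
ft_force: [-0.6, -0.0, -2.4]
grip_width: 0.0138
```

arm_command([
  [-1, [1, 0, 0], 0],
  [-1, [1, 0, 0], 0],
  [-1, [1, 0, 0], 0],
  [-1, [0, 0, 0], 0],
  [-1, [0, 0, 0], 0],
])

```text
t: 9.77
eef_pos: [0.4813, -0.2397, 0.1317]
ee_rot: [1.013, 1.323, -1.013]
ft_force: [-0.8, -0.7, -1.9]
grip_width: 0.0138
```

arm_command([
  [-1, [0.7, 0, 0], 0],
  [-1, [0.7, 0, 0], 0],
  [-1, [0.6, 0, 0], 0],
  [-1, [0, 0, 0], 0],
  [-1, [0, 0, 0], 0],
])

```text
t: 10.18
eef_pos: [0.4814, -0.2398, 0.1316]
ee_rot: [1.012, 1.323, -1.013]
ft_force: [-3.9, 1.7, 8.3]
grip_width: 0.0137
```

The key is home at TCP z 0.1316, as predicted, with contact force. Now turning clockwise.

arm_command([
  [-1, [0, 0, 0], 5],
  [-1, [0, 0, 0], 5],
  [-1, [0, 0, 0], 5],
  [-1, [0, 0, 0], 5],
  [-1, [0, 0, 0], 5],
  [-1, [0, 0, 0], 5],
  [-1, [0, 0, 0], 5],
  [-1, [0, 0, 0], 5],
  [-1, [0, 0, 0], 5],
  [-1, [0, 0, 0], 5],
  [-1, [0, 0, 0], 5],
  [-1, [0, 0, 0], 0],
])

```text
t: 11.18
eef_pos: [0.4814, -0.2401, 0.1316]
ee_rot: [1.702, 0.792, -1.703]
ft_force: [-4.1, 1.3, 8.1]
grip_width: 0.0138
```

```bash
python3 - <<'E'
from h import *
snap('wrist','w3'); s=telemetry.observe(); T=R.from_rotvec(s['ee_rot']).as_matrix()
print(s['t'],s['eef_pos'],np.degrees(np.arctan2(T[1,1],T[0,1])),s['ft_force'],s['ft_torque'])
crop('w3',160,130,400,310,3,'w3c')
E
```

```text
11.2333 [ 0.48135546 -0.24011798  0.13156377] -39.90646042252025 [-4.5378282   0.60998291  7.02944647] [ 0.19311933  0.9438135  -0.00698277]
```

View pics/w3c.png

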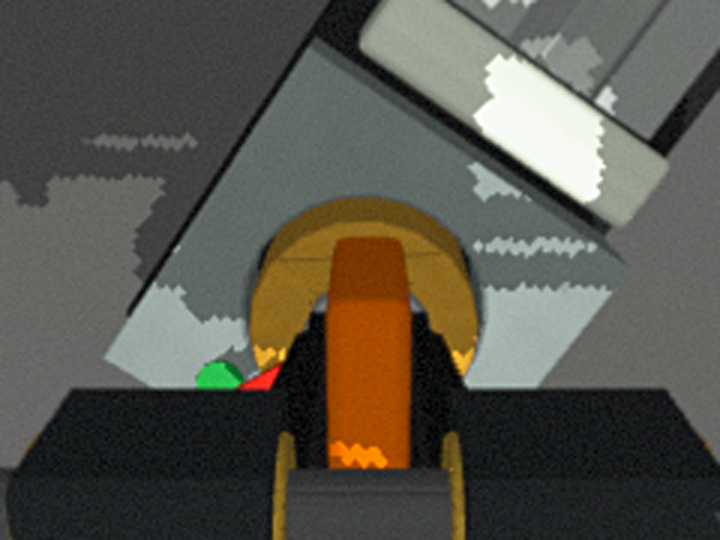

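The red pointer now sits at the green dot and the torque is near zero, so the barrel has snapped over. I'll ease the press, release and lift.

arm_command([
  [-1, [-0.6, 0, 0], 0],
  [-1, [-0.6, 0, 0], 0],
  [-0.6, [0, 0, 0], 0],
  [-0.6, [0, 0, 0], 0],
  [-0.4, [0, 0, 0], 0],
  [-0.2, [0, 0, 0], 0],
  [0, [0, 0, 0], 0],
  [0, [0, 0, 0], 0],
  [0, [0, 0, 0], 0],
  [0, [0, 0, 0], 0],
  [0, [0, 0, 0], 0],
  [0, [0, 0, 0], 0],
])

```text
t: 12.23
eef_pos: [0.4813, -0.2397, 0.1309]
ee_rot: [1.701, 0.795, -1.701]
ft_force: [0.2, -0.9, 0.2]
grip_width: 0.0476
```

arm_command([
  [0, [-6, 0, 0], 0],
  [0, [-12, 0, 0], 0],
  [0, [-16, 0, 0], 0],
  [0, [-16, 0, 0], 0],
  [0, [-16, 0, 0], 0],
  [0, [-16, 0, 0], 0],
  [0, [-16, 0, 0], 0],
  [0, [-12, 0, 0], 0],
  [0, [0, 0, 20], 0],
  [0, [0, 0, 20], 0],
  [0, [0, 0, 0], 0],
  [0, [0, 0, 0], 0],
])

```text
t: 13.23
eef_pos: [0.4555, -0.2708, 0.2417]
ee_rot: [1.702, 0.793, -1.701]
ft_force: [0.2, 0.2, -0.0]
grip_width: 0.0478
```

```bash
python3 - <<'E'
from h import *
c=snap('wrist','w4'); snap('top','t4'); s=telemetry.observe(); print(s['t'],s['eef_pos'],s['ft_force'],s['grip_width'])
a=cv2.imread('pics/w4.png')[60:340,140:420];b=cv2.imread('pics/t4.png')[130:300,140:410]
cv2.imwrite('pics/f4.png',np.hstack([cv2.resize(a,(400,400),interpolation=3),cv2.resize(b,(400,400*170//270)) if 0 else cv2.copyMakeBorder(cv2.resize(b,(400,252)),0,148,0,0,0)]))
E
```

```text
13.3333 [ 0.45589313 -0.27013226  0.24112611] [ 0.03859769 -0.00645289  0.24503049] 0.04723422166792507
```

View pics/f4.png

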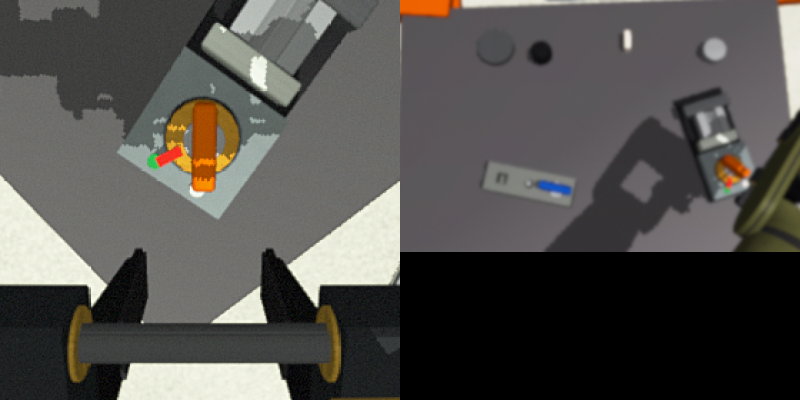

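The key stands in the barrel with its collar seated and the pointer at the green dot. The gripper is clear and the other items are where they were. Handing in.

```bash
python3 -c "
from plant import ticket; print(ticket.close_job())"
```

```text
the job is handed in; nothing more can be done
None
```

The specimen is locked. I took the orange key from the stand, pushed it fully home in the brass barrel, turned it about 55° clockwise, then let go and backed the arm away. The job was handed in at about 13.4 s.

- **Key home:** the tool stopped at 131.6 mm, exactly the height worked out for the collar resting on the barrel, with about 8 N of contact.
- **Locked:** after the turn the moment at the wrist was close to zero. After release, the wrist picture shows the red pointer at the green dot and the key standing in the barrel.
- **Other items:** the blue key, the pin gauge and the loose items on the plate look unmoved in the last top picture. The cleaner and caliper were outside that crop, so I did not look at them again; the arm passed near the cleaner only at a height well above it.
- **Disagreements:** the wrist and top cameras differed by about 4 mm on the key's position along its handle. I also first shifted the wrong way along the handle and corrected it before the fingers closed. Neither affected the fit.

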